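Emboss a round wooden key tag in the bench press

ROBOT

A 6-joint arm with a two-finger parallel gripper is mounted at the origin on the work surface. World frame = base frame: x ahead of the robot, y to its left, z up, the work surface at z = 0. Lengths are in mm, angles in rad, forces in N, time in s.
With the tool pointing down it reaches from about 275 to 750 mm from the base axis. Payload 10.2 kg.
Tool frame: the origin (TCP) lies between the finger pads; the fingertips stand 11 mm ahead of it and the grasp point (between the pads) lies 8 mm behind it; z points along the fingers, y is the line along which they close (so a half turn about z gives the same grasp; the last joint's range is limited). The gripper opens to 85 mm and grips with 20 to 120 N. Pads are 22 mm wide; open, the fingers measure 114 mm over their backs; the gripper's body (76 mm by 85 mm) begins 54 mm behind the grasp point. The pads swing forward as they close: fully open they stand 13 mm farther back than shut.
Start: joints at [0.892, 0.313, 1.498, -0, 1.331, -0.223], TCP at [231.108, 471.403, 242.294] pointing down, gripper open.
Joint ranges: [-2.94, 2.94], [-0.97, 2.17], [0.19, 2.56], [-1.23, 4.37], [0.02, 3.11], [-2.88, 2.88]. Speed limits (rad/s): [2.39, 2.39, 3.01, 3.14, 3.14, 3.14].

INTERFACE

Orientations are given as a unit quaternion [w, x, y, z].
In Python, from rig import sense, eyes, finish_job gives the robot as it stands.
- The arm moves only by the shell command python3 -m jog 'ROWS' [FORCE]. ROWS is JSON, a list of rows, each a list of 7 numbers: the shift along the tool's x, y, z in m, then the turn, a rotation vector about the tool's x, y, z in rad, then the finger opening in m, from 0 to 0.0854. In form: [[dx, dy, dz, rx, ry, rz, gripper], ...]. A call has 1 to 5 rows; each row shifts and turns the commanded pose from where the row before left it, along the tool's axes as they then stand; what a row does not reach is not made up. A row lasts 1/10 s, in which the tool goes at most 50 mm and 8.59 degrees, less where a joint would pass 70% of its speed; a pose out of reach is approached as far as the arm can. A call is refused whole if a number of a shift passes 0.05 or a number of a turn 0.15, either way. A call with a gripper value outside its range is refused whole. The fingers move at their own pace and stop on an object; FORCE is the grip in N (left out, the last holds). Time passes only in rows, so rows that do not move let the fingers close. It gives the time, the measured TCP pose, the force, the opening and the grip force at its end, in the units of the state.
- sense(): the state, without advancing time (a new reading comes with each control period).
- eyes.capture(name): name is "scene" or "top"; returns the picture (480x640x3 uint8, red, green, blue); there is no depth.
- eyes.calibration(name): a dict with "fx", "fy", "cx", "cy" (pixels), "cam_to_world" (4x4, takes a point from camera to world coordinates). Camera axes: x right, y down, z forward; pixel columns grow to the right and rows downward; lengths in mm; the calibration is good to about 2 mm. A picture is of the moment at which its call begins. calibration takes no time and is no camera call.
- finish_job(): hands the job in; it is judged then, once.
The state is a dict: "time_s": time; "joints": joint angles; "dq": joint speeds; "tau": joint torques, N m; "eef_pos": TCP position; "ee_rot": TCP orientation; "force": force on the tool from outside, world axes, zero at the start; "wrist_torque": the same for the moment, N m; "grip_width": opening from 0.0 (shut) to 1.0 (fully open); "grip_force": force on a finger pad.
Only numpy, scipy, OpenCV 4.12 (cv2) and the standard library are available. Lean on these libraries where they do the work, as an engineer would, in place of code of your own. Each camera call takes 0.05 s, during which the arm holds its last target. There are 200 camera calls.

TASK

Lay the round wooden blank flat in the round recess of the press's die and let go of it, then pull the press's lever all the way down to its stop and hold it there a moment. Ease the sprung lever slowly back up until it is fully home, never letting it fly back, and leave the blank lying in the die. Leave the square blank, the brush, the bowl and the jar where they are.

Things in the scene. Friction and masses are not known exactly. Their poses are not given: they have to be found in the camera images.
- press: Grey cast bench press, bolted down, 275 mm tall. Origin on the counter under the ram's axis; z up; -x is its open front, roughly facing the robot; -y is the lever's side. Base plate 140 mm wide, 25 high, x = -90 to 160. Steel die block 66 x 66 mm around the origin, top at z = 50. Column x = 80 to 150, y = -25 to 25.
- head (a point): Centre of the underside of the press's head, at press (55, 0, 195) mm. The head spans press x = -40 to 150, y = -25 to 25, z = 195 to 275 mm, so it overhangs the die: nothing can be set in the die from straight above; reach in from the open front with the tool tilted about 45 degrees.
- ram_end (a point): Centre of the lower end of the steel ram, 22 mm in diameter, on the axis above the die. At press z = 152 mm while the lever is home; comes down 95 mm over the lever's stroke.
- die_seat (a point): Centre of the floor of the round die recess (47 mm in diameter, 6 mm deep, small chamfer, its rim at press z = 50 mm, floor at 44 mm). Axes as the press.
- lever (a joint): Press lever, rad: 0 = home (up), 1.05 = down at its stop. Sprung towards 0: about 2 N at the handle near home, 12 N at the stop; let go low down, it flies back. At home its arm points to press -x and 35 degrees up; at the stop, 25 degrees below level.
- lever_grip (a point): Middle of the lever's black handle, a round bar 22 mm in diameter that lies level along press y; about 90 mm of it, press y = -119 to -211, is free to grip or push. It moves with the lever on a 160 mm radius; at home it is at press (-131, -165, 327) mm.
- lever_hinge (a point): Point on the lever's hinge axis (which runs along press y), at press (0, -160, 235) mm, fixed. The lever's arm is at press y = -109 mm; the axle ends at y = -122 mm.
- round_blank: Round wooden blank, a disc 44 mm in diameter and 12 mm thick, about 20 g, lying flat on the counter. Origin at the centre of its underside, z up.
- round_blank_center (a point): Middle of the round blank, 6 mm above its underside.
- square_blank: Square wooden blank 44 x 44 x 12 mm lying flat; does not fit the die; to be left alone. Origin at the centre of its underside.
- curry_brush: Black rubber curry brush 120 x 75 x 42 mm lying flat, a bystander. Origin at the centre of its underside.
- feed_bowl: Pink plastic feeding bowl, 160 mm across, 60 mm high, a bystander. Origin at the centre of its underside.
- jar: Tall glass jar with a stainless lid, 100 mm in diameter, 226 mm high, a bystander. Origin at the centre of its underside.
There are look-alikes about, which are no part of the job. What is shaped like the round_blank but yellow is not meant.

How it is judged:
By the outcome, as a careful person would: the job done as asked, in the order asked, and still so for the second after the job is handed in, with the robot touching nothing.
It also fails if it takes over 69 s, if anything falls off the work surface, if the arm or the gripper's body presses on something with over 40 N, if the wrist force passes 120 N, or if a joint passes its speed limit or range.

## Working session

There is one attempt and no reset: what is moved stays moved. The work goes in short steps, Python scripts to look and compute and a shell command to move; the robot and the scene stay as the last step left them, time stands still between calls to the robot, and variables do not carry over. Pictures are saved under pics/ and viewed, at most 13 in all, crops included, and the job is handed in when it is done.

```bash
mkdir -p pics; ls; python3 - <<'E'
from rig import sense, eyes
import cv2, numpy as np
for n in("scene","top"):
    cv2.imwrite(f"pics/{n}0.png",eyes.capture(n)[:,:,::-1])
    c=eyes.calibration(n);print(n,c["fx"],c["fy"],c["cx"],c["cy"]);print(np.round(c["cam_to_world"],3))
s=sense();print(s)
E
```

```text
pics
scene 617.0325334751084 617.0325334751084 317.5660715581245 245.716775060383
[[ 8.830000e-01  3.860000e-01 -2.650000e-01  9.329090e+02]
 [ 4.680000e-01 -7.420000e-01  4.790000e-01 -8.314490e+02]
 [-1.200000e-02 -5.470000e-01 -8.370000e-01  1.565355e+03]
 [ 0.000000e+00  0.000000e+00  0.000000e+00  1.000000e+00]]
top 462.78954240198345 462.78954240198345 326.18645456882945 249.61010206724455
[[-1.600000e-02 -9.990000e-01  4.700000e-02  4.601000e+02]
 [-1.000000e+00  1.500000e-02 -2.000000e-02 -3.920900e+01]
 [ 1.900000e-02 -4.800000e-02 -9.990000e-01  1.223711e+03]
 [ 0.000000e+00  0.000000e+00  0.000000e+00  1.000000e+00]]
{'time_s': 0.1, 'joints': array([ 8.91580414e-01,  3.13372895e-01,  1.49835182e+00, -1.21726045e-05,
        1.33101734e+00, -2.23375683e-01]), 'dq': array([ 1.33830952e-03, -2.15445601e-04, -1.02243541e-03,  1.52602170e-04,
       -8.25425499e-04, -7.87003914e-05]), 'tau': array([ 1.76001478e-03, -4.12903547e+01, -2.60143930e+01, -2.73410287e-04,
        3.03571273e-03, -6.49822042e-06]), 'eef_pos': array([230.9745605 , 471.21679749, 241.80662253]), 'ee_rot': array([-2.45325551e-04,  2.25950469e-01,  9.74138622e-01, -5.19740781e-04]), 'force': array([-0.81248085, -0.22291215, -0.08897884]), 'wrist_torque': array([0.03990401, 0.0543207 , 0.04916921]), 'grip_force': 0.0, 'grip_width': 1.003234590202772}
```

View pics/scene0.png

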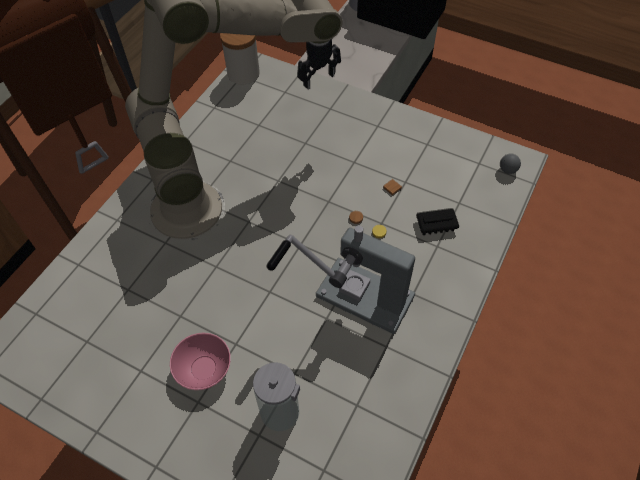

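View pics/top0.png

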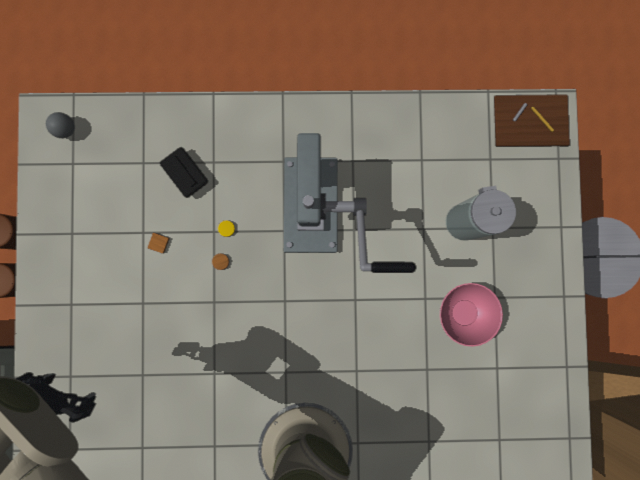

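Top view: the round brown blank is at (221,261). Look-alikes are the yellow disc at (227,228) and the square blank at (158,243). In the scene view these are (356,217), (379,231) and (392,187). I choose the brown round one. The press base is around (310,205) in top and the handle at (392,267).

```bash
cat > h.py <<'E'
import numpy as np, cv2
from rig import sense, eyes
from scipy.spatial.transform import Rotation as R
def ray(n,u,v):
    c=eyes.calibration(n);T=np.array(c["cam_to_world"])
    d=T[:3,:3]@[(u-c["cx"])/c["fx"],(v-c["cy"])/c["fy"],1];return T[:3,3],d
def onz(n,u,v,z):
    o,d=ray(n,u,v);return o+d*(z-o[2])/d[2]
def tri(a,b):
    (o,d),(p,e)=ray("scene",*a),ray("top",*b)
    t=np.linalg.lstsq(np.c_[d,-e],p-o,rcond=None)[0];x,y=o+d*t[0],p+e*t[1];return (x+y)/2,np.linalg.norm(x-y)
def proj(n,P):
    c=eyes.calibration(n);q=np.linalg.inv(np.array(c["cam_to_world"]))@[*P,1]
    return c["fx"]*q[0]/q[2]+c["cx"],c["fy"]*q[1]/q[2]+c["cy"]
def blobs(im,lo,hi,roi):
    x0,y0,x1,y1=roi;m=cv2.inRange(cv2.cvtColor(im[y0:y1,x0:x1],cv2.COLOR_RGB2HSV),lo,hi)
    k,_,st,ce=cv2.connectedComponentsWithStats(m)
    return [(ce[i]+[x0,y0],st[i]) for i in range(1,k) if st[i,4]>25]
def st():
    s=sense();w,x,y,z=s["ee_rot"];M=R.from_quat([x,y,z,w]).as_matrix()
    return s,M
E
python3 - <<'E'
from h import *
S=cv2.imread("pics/scene0.png")[:,:,::-1];T=cv2.imread("pics/top0.png")[:,:,::-1]
for n,im,roi in(("scene",S,(340,170,410,245)),("top",T,(140,215,245,275))):
    for c,s in blobs(im,(3,110,60),(35,255,255),roi):print(n,c.round(1),s,onz(n,*c,8).round(1))
for n,im,roi in(("scene",S,(255,230,298,275)),("top",T,(360,255,425,280))):
    m=cv2.inRange(im[roi[1]:roi[3],roi[0]:roi[2]],(0,0,0),(45,45,45));p=cv2.findNonZero(m)
    print(n,cv2.minAreaRect(p),roi)
# base plate in top
m=cv2.inRange(cv2.cvtColor(T,cv2.COLOR_RGB2HSV),(85,25,40),(125,255,255))
m[:, :275]=0;m[:,345:]=0;m[:120]=0;m[260:]=0
a=cv2.resize(T[120:285,270:425],None,fx=4,fy=4,interpolation=cv2.INTER_CUBIC)
b=cv2.resize(S[210:340,260:430],None,fx=4,fy=4,interpolation=cv2.INTER_CUBIC)[:,:,::-1]
cv2.imwrite("pics/c1.png",b);cv2.imwrite("pics/c2.png",cv2.resize(T[120:260,180:345],None,fx=4,fy=4,interpolation=cv2.INTER_CUBIC)[:,:,::-1])
E
```

```text
scene [392.1 186.4] [ 44  10  18  14 141] [544.9 372.1   8. ]
scene [355.9 216.6] [ 10  41  13  12 117] [493.9 210.9   8. ]
scene [378.9 231.1] [ 32  55  14  13 149] [580.4 194.2   8. ]
top [226.  228.2] [ 78   5  17  17 224] [577.9 198.9   8. ]
top [157.8 242.6] [  8  18  21  20 279] [542.5 376.8   8. ]
top [220.1 261.3] [ 72  39  17  16 211] [491.3 214.8   8. ]
scene ((23.5, 19.5), (39.0, 23.0), 90.0) (255, 230, 298, 275)
top ((33.0, 11.5), (9.0, 44.0), 90.0) (360, 255, 425, 280)
```

View pics/c1.png

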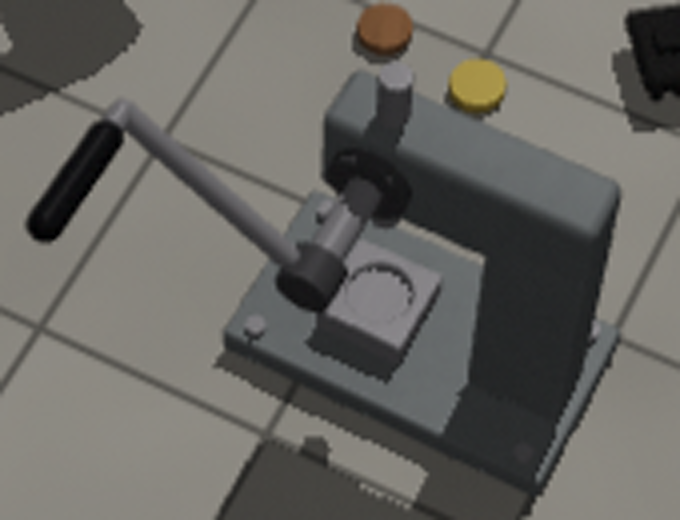

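View pics/c2.png

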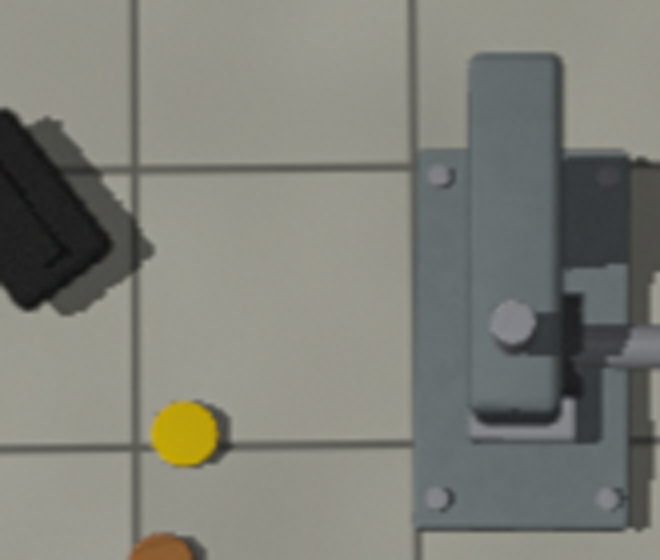

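The scene crop shows the brown disc next to the yellow one. The die rim is centred near crop (380,292), i.e. pixel (355,283), and the handle runs from (271,266) to (287,242). The top crop gives the base plate corners: front (283.8,251.8) and (336.8,252.2), rear (284,157.5) and (337.2,157.5).

```bash
python3 - <<'E'
from h import *
P=np.array([[-90,70],[-90,-70],[160,70],[160,-70]])
for n,px in(("top",[(283.75,251.75),(336.9,252.2),(284,157.5),(337.2,157.5)]),("scene",[(338.5,258.5),(316.2,293.2),(414.5,291.5),(395,329.5)])):
    W=np.array([onz(n,*p,25)[:2] for p in px]);print(n,W.round(1).tolist())
    a,b=P-P.mean(0),W-W.mean(0)
    th=np.arctan2((a[:,0]*b[:,1]-a[:,1]*b[:,0]).sum(),(a*b).sum())
    c,s=np.cos(th),np.sin(th);Rm=np.array([[c,-s],[s,c]]);t=W.mean(0)-Rm@P.mean(0)
    print("yaw",np.degrees(th),"origin",t,"grip",t+Rm@[-131,-165],"res",(b-a@Rm.T).round(1).tolist())
print("die",onz("scene",354.9,283,50))
print("grip",tri((279,254.5),(392.5,266.5)),onz("top",392.5,266.5,327),onz("scene",279,254.5,327))
s,M=st();print(M.round(3))
E
```

```text
top [[513.0, 47.1], [509.8, -90.6], [759.6, 43.6], [758.1, -95.5]]
yaw -0.9683791451816026 origin [600.12428131 -23.24408268] grip [ 466.35439245 -186.00653792] res [[1.7, -1.2], [0.9, 1.1], [-1.7, -0.4], [-0.9, 0.4]]
scene [[520.1, 39.2], [516.5, -93.7], [761.4, 40.2], [760.7, -93.8]]
yaw -0.12982881340889685 origin [604.6806363  -26.94874842] grip [ 473.30709278 -191.65148691] res [[5.3, -4.1], [2.0, 3.0], [-3.4, -2.5], [-3.8, 3.5]]
die [604.69493018 -26.29759814  50.        ]
grip (array([ 468.57433857, -185.38530529,  323.58412902]), np.float64(1.4785946959183698)) [ 467.90146712 -185.19769186  327.        ] [ 470.51320997 -186.83112047  327.        ]
[[-0.898  0.44  -0.001]
 [ 0.44   0.898 -0.001]
 [ 0.    -0.001 -1.   ]]
```

```bash
python3 -m jog '[[-0.035,-0.0115,0.006,0,0,0,0.06],[-0.035,-0.0115,0.006,0,0,0,0.06],[-0.035,-0.0115,0.006,0,0,0,0.06],[-0.035,-0.0115,0.006,0,0,0,0.06],[-0.035,-0.0115,0.006,0,0,0,0.06]]' 20
python3 -m jog '[[-0.035,-0.0115,0.006,0,0,0,0.06],[-0.035,-0.0115,0.006,0,0,0,0.06],[-0.035,-0.0115,0.006,0,0,0,0.06],[-0.035,-0.0115,0.006,0,0,0,0.06],[-0.035,-0.0115,0.006,0,0,0,0.06]]'
python3 -m jog '[[0,0,0,0,0,-0.0883,0.06],[0,0,0,0,0,-0.0883,0.06],[0,0,0,0,0,-0.0883,0.06],[0,0,0,0,0,-0.0883,0.06],[0,0,0,0,0,-0.0883,0.06]]'
python3 -m jog '[[0,0,0,0,-0.131,0,0.06],[0,0,0,0,-0.131,0,0.06],[0,0,0,0,-0.131,0,0.06],[0,0,0,0,-0.131,0,0.06],[0,0,0,0,-0.131,0,0.06]]'
python3 -m jog '[[0,0,0,0,-0.13,0,0.06],[0,0,0,0,0,0,0.06]]'
python3 -c "
from h import *
s,M=st();print(s['eef_pos'],M.round(3),s['joints'].round(2),s['grip_width'],s['force'])"
```

```text
time_s: 0.6
eef_pos: [363.7, 341.5, 211.9]
ee_rot: [-0.0, 0.226, 0.974, -0.0]
force: [0.6, 1.2, 0.2]
grip_width: 0.705
grip_force: 0.0
time_s: 1.1
eef_pos: [495.5, 212.8, 181.8]
ee_rot: [-0.0, 0.226, 0.974, -0.0]
force: [0.3, 1.8, 0.2]
grip_width: 0.702
grip_force: 0.0
time_s: 1.6
eef_pos: [494.6, 214.0, 181.9]
ee_rot: [-0.0, 0.005, 1.0, -0.0]
force: [0.0, 0.2, -0.0]
grip_width: 0.711
grip_force: 0.0
time_s: 2.1
eef_pos: [494.4, 214.4, 182.6]
ee_rot: [0.323, 0.006, 0.947, -0.002]
force: [1.2, -0.6, -0.5]
grip_width: 0.702
grip_force: 0.0
time_s: 2.3
eef_pos: [495.1, 209.7, 181.6]
ee_rot: [0.349, 0.011, 0.937, -0.011]
force: [0.5, -0.1, -0.2]
grip_width: 0.705
grip_force: 0.0
[495.12885899 209.69623263 181.63015203] [[-0.757  0.028  0.653]
 [ 0.012  1.    -0.028]
 [-0.654 -0.013 -0.757]] [ 0.28  0.19  2.01 -0.7   0.33 -0.67] 0.705476484191198 [ 0.48488046 -0.06202808 -0.20703782]
```

```bash
python3 -m jog '[[0,0,0,-0.066,0,-0.075,0.06],[0,0,0,-0.066,0,-0.075,0.06],[0,0,0,-0.066,0,-0.075,0.06],[0,0,0,-0.066,0,-0.075,0.06],[0,0,0,0,0,0,0.06]]'
python3 -m jog '[[0,0,0,0,-0.07,0,0.06],[0,0,0,0,0,0,0.06]]'
python3 - <<'E'
from h import *
s,M=st();print(s['eef_pos'],M.round(3),s['joints'].round(2))
d=np.array([492.6,212.9,60])-s['eef_pos'];print("to above",d,M.T@d)
E
```

```text
time_s: 2.8
eef_pos: [494.1, 210.1, 179.7]
ee_rot: [0.337, -0.089, 0.937, 0.029]
force: [0.6, -0.1, -0.6]
grip_width: 0.701
grip_force: 0.0
time_s: 3.0
eef_pos: [492.7, 210.3, 178.5]
ee_rot: [0.369, -0.087, 0.925, 0.032]
force: [-0.8, 0.4, -0.3]
grip_width: 0.702
grip_force: 0.0
[492.73757403 210.33777763 178.48396888] [[-0.713 -0.185  0.677]
 [-0.137  0.983  0.123]
 [-0.688 -0.005 -0.726]] [ 0.19  0.16  2.09 -0.03  0.14 -1.54]
to above [  -0.13757403    2.56222237 -118.48396888] [81.25734665  3.14107275 86.21143815]
```

```bash
python3 -m jog '[[0,0,0,0.05,0,0.053,0.06],[0,0,0,0.05,0,0.053,0.06],[0,0,0,0.07,0,0.074,0.06],[0,0,0,0.07,0,0.074,0.06],[0,0,0,0.096,0,0.102,0.06]]'
python3 -m jog '[[0,0,0,0.096,0,0.102,0.06],[0,0,0,0.096,0,0.102,0.06],[0,0,0,0.096,0,0.102,0.06],[0,0,0,0.096,0,0.102,0.06],[0,0,0,0.096,0,0.102,0.06]]'
python3 -m jog '[[0,0,0,0.096,0,0.102,0.06],[0,0,0,0.096,0,0.102,0.06],[0,0,0,0.096,0,0.102,0.06],[0,0,0,0.05,0,0.053,0.06],[0,0,0,0,0,0,0.06]]'
python3 - <<'E'
from h import *
s,M=st();print(s['eef_pos'],M.round(3),s['joints'].round(2))
d=np.array([492.6,212.9,60])-s['eef_pos'];print("to above",d,M.T@d)
E
```

```text
time_s: 3.5
eef_pos: [489.7, 211.3, 174.8]
ee_rot: [0.357, 0.035, 0.933, -0.016]
force: [-0.4, 0.3, -0.7]
grip_width: 0.706
grip_force: 0.0
time_s: 4.0
eef_pos: [489.0, 212.4, 174.8]
ee_rot: [0.331, 0.349, 0.864, -0.145]
force: [-0.1, -0.9, 0.6]
grip_width: 0.705
grip_force: 0.0
time_s: 4.5
eef_pos: [489.8, 212.3, 174.2]
ee_rot: [0.289, 0.546, 0.753, -0.226]
force: [-0.3, -0.4, 0.2]
grip_width: 0.697
grip_force: 0.0
[489.76208903 212.28929813 174.15373027] [[-0.237  0.953  0.188]
 [ 0.692  0.301 -0.656]
 [-0.682 -0.025 -0.731]] [ 0.5   0.56  1.49 -0.75  1.36  0.45]
to above [   2.83791097    0.61070187 -114.15373027] [77.60222573  5.76939098 83.57098492]
```

```bash
python3 -m jog '[[0.017,0.0013,0.0194,0,0,0,0.06],[0.017,0.0013,0.0194,0,0,0,0.06],[0.017,0.0013,0.0194,0,0,0,0.06],[0.017,0.0013,0.0194,0,0,0,0.06],[0.017,0.0013,0.0194,0,0,0,0.06]]'
python3 -m jog '[[0,0,0,0,0,0,0.06]]'
python3 - <<'E'
from h import *
s,M=st();print(s['eef_pos'],M.round(3))
A=eyes.capture("scene")[:,:,::-1];B=eyes.capture("top")[:,:,::-1]
u=[int(x) for x in proj("scene",[493,212,10])];v=[int(x) for x in proj("top",[493,212,10])];print(u,v)
c=[cv2.resize(I[q[1]-35:q[1]+35,q[0]-33:q[0]+33],None,fx=6,fy=6,interpolation=cv2.INTER_CUBIC) for I,q in((A,u),(B,v))]
cv2.imwrite("pics/g1.png",np.hstack(c))
print("tcp px",proj("scene",s['eef_pos']),proj("top",s['eef_pos']))
E
```

```text
time_s: 5.0
eef_pos: [493.2, 209.3, 44.5]
ee_rot: [0.289, 0.545, 0.754, -0.225]
force: [0.1, -0.5, 0.2]
grip_width: 0.7
grip_force: 0.0
time_s: 5.1
eef_pos: [491.9, 208.6, 42.7]
ee_rot: [0.288, 0.544, 0.755, -0.228]
force: [0.6, 1.1, -0.1]
grip_width: 0.701
grip_force: 0.0
[491.85439403 208.57508671  42.70903264] [[-0.243  0.952  0.186]
 [ 0.69   0.305 -0.657]
 [-0.682 -0.031 -0.731]]
[355, 215] [221, 260]
tcp px (np.float64(355.3612443777661), np.float64(210.19410472940774)) (np.float64(219.6872271624052), np.float64(260.70592709157717))
```

View pics/g1.png

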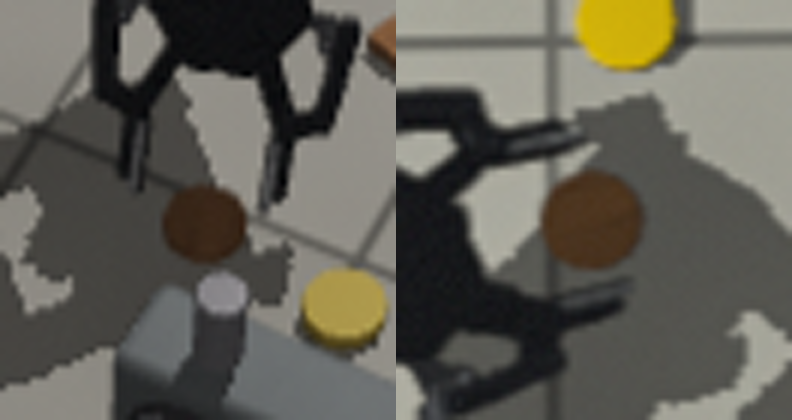

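The crops show the fingertips straddling the brown disc. The tip midpoints are near scene (355.7,212.8) and top (222.8,259.9). I'll compare these with the arm's own pose.

```bash
python3 - <<'E'
from h import *
s,M=st();p=s['eef_pos'];print(p)
for a in(4,7,11):
    t=p+a*M[:,2];print(a,t.round(1),onz("scene",355.7,212.8,t[2])-t,onz("top",222.8,259.9,t[2])-t)
E
```

```text
[493.38073706 209.38345511  45.86415588]
4 [494.1 206.8  42.9] [ 3.02989595e+00 -6.74996939e+00  7.81597009e-14] [-3.64304400e-01 -6.12252531e+00  7.81597009e-14]
7 [494.7 204.8  40.7] [ 1.83142439e+00 -3.29850517e+00 -3.55271368e-14] [-8.72317923e-01 -3.71175664e+00 -3.55271368e-14]
11 [495.5 202.2  37.8] [ 2.33462312e-01  1.30344712e+00 -3.55271368e-14] [-1.54966929e+00 -4.97398416e-01 -3.55271368e-14]
```

```bash
python3 -m jog '[[0.0068,0.0003,0.0073,0,0,0,0.058],[0.0068,0.0003,0.0073,0,0,0,0.058],[0,0,0,0,0,0,0.058]]'
for i in 1 2 3 4 5; do python3 -m jog '[[0.00137,0.00006,0.00146,0,0,0,0.058],[0,0,0,0,0,0,0.058]]' | egrep 'pos|force: \['; done
```

```text
time_s: 5.5
eef_pos: [492.8, 209.1, 24.1]
ee_rot: [0.288, 0.545, 0.754, -0.226]
force: [-0.5, -0.0, -0.4]
grip_width: 0.682
grip_force: 0.0
eef_pos: [493.3, 209.3, 23.0]
force: [-0.7, 0.5, 0.7]
eef_pos: [493.3, 209.3, 20.9]
force: [0.5, -0.1, -0.2]
eef_pos: [493.2, 209.3, 18.8]
force: [-0.3, 0.0, -0.6]
eef_pos: [493.2, 209.3, 16.7]
force: [1.1, -0.4, 0.1]
eef_pos: [493.2, 209.3, 14.7]
force: [0.3, -0.1, 0.2]
```

```bash
for i in 1 2 3 4; do python3 -m jog '[[0.0007,0.00003,0.00073,0,0,0,0.058],[0,0,0,0,0,0,0.058]]' | egrep 'pos|force: \['; done
```

```text
eef_pos: [493.3, 209.3, 13.9]
force: [-0.8, 0.1, 0.2]
eef_pos: [493.3, 209.4, 12.9]
force: [0.4, -0.1, 0.1]
eef_pos: [493.3, 209.4, 11.8]
force: [-0.1, -0.0, 0.3]
eef_pos: [493.4, 209.4, 11.0]
force: [0.2, -1.5, 0.3]
```

```bash
for i in 1 2 3; do python3 -m jog '[[0.0007,0.00003,0.00073,0,0,0,0.058],[0,0,0,0,0,0,0.058]]' | egrep 'pos|force: \['; done
```

```text
eef_pos: [493.5, 209.5, 10.8]
force: [-2.0, 0.9, 7.2]
eef_pos: [493.6, 209.5, 10.6]
force: [-5.0, 0.9, 12.9]
eef_pos: [493.7, 209.5, 10.4]
force: [-7.7, 1.6, 20.5]
```

```bash
python3 -m jog '[[-0.0058,-0.0003,-0.0062,0,0,0,0.058],[0,0,0,0,0,0,0.058]]' | egrep 'pos|force'
python3 -m jog '[[0,0,0,0,0,0,0.05],[0,0,0,0,0,0,0.045],[0,0,0,0,0,0,0.035],[0,0,0,0,0,0,0.035],[0,0,0,0,0,0,0.035]]' 25| egrep 'pos|force|wid'
python3 -m jog '[[0,0,0,0,0,0,0.035],[-0.0137,-0.0006,-0.0146,0,0,0,0.035],[-0.0137,-0.0006,-0.0146,0,0,0,0.035],[0,0,0,0,0,0,0.035]]' | egrep 'pos|force|wid'
python3 - <<'E'
from h import *
s,M=st()
A=eyes.capture("scene")[:,:,::-1];B=eyes.capture("top")[:,:,::-1];p=s['eef_pos'];print(p)
c=[]
for I,n in((A,"scene"),(B,"top")):
    q=[int(x) for x in proj(n,p)]
    c.append(cv2.resize(I[q[1]-35:q[1]+35,q[0]-33:q[0]+33],None,fx=6,fy=6,interpolation=cv2.INTER_CUBIC));print(q)
cv2.imwrite("pics/g2.png",np.hstack(c))
E
```

```text
eef_pos: [493.6, 209.7, 17.2]
force: [-0.1, 0.5, 0.3]
grip_force: 0.0
eef_pos: [493.2, 209.4, 16.2]
force: [-0.7, 1.0, 0.4]
grip_width: 0.497
grip_force: 25.2
eef_pos: [494.1, 209.6, 58.4]
force: [0.3, -0.3, -0.5]
grip_width: 0.49
grip_force: 25.4
[494.05023192 209.64314098  58.44310913]
[356, 207]
[217, 259]
```

View pics/g2.png

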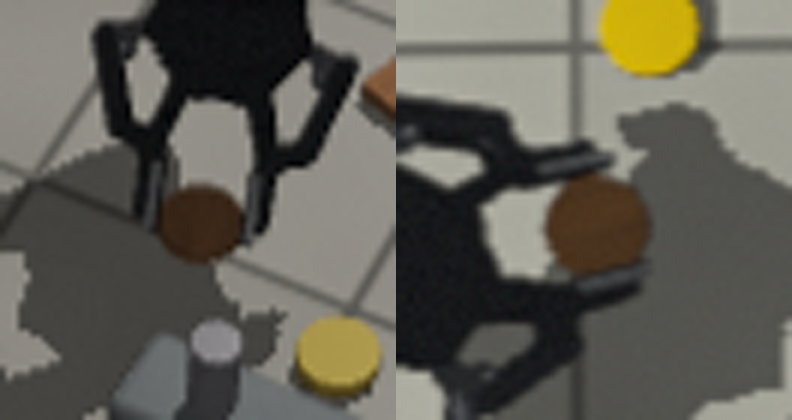

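The disc is held flat between both pads in both views (scene disc near crop (200,223), top near (598,225)). I'll measure its centre relative to the TCP.

```bash
cat >> h.py <<'E'
def disc(n,roi,k=3,up=True):
    out=[]
    for _ in range(k):
        I=eyes.capture(n);b=max(blobs(I,(3,110,35),(20,255,255),roi),key=lambda t:t[1][4]);out.append(b[0])
    return np.mean(out,0),b[1]
E
python3 - <<'E'
from h import *
P=np.mean([st()[0]['eef_pos']],0);s,M=st();ps=[]
a,b=disc("scene",(338,195,373,226));ps.append(st()[0]['eef_pos']);c,d=disc("top",(203,243,240,275));ps+=[st()[0]['eef_pos'],P];P=np.mean(ps,0)
print(P,a,b,c,d)
x,e=tri(a,c);print("tri",x,e)
for n,q in(("scene",a),("top",c)):print(n,onz(n,*q,P[2]-7)-P)
print(s['grip_width'],M.round(3))
E
```

```text
[492.87709036 209.07725405  55.79056985] [355.39251208 209.51008809] [ 11   9  14  12 136] [217.41715442 261.45171203] [  7  10  16  17 204]
tri [489.67405728 215.15507568  37.16748081] 1.2423232308782048
scene [-0.31361203 -2.28167659 -7.        ]
top [-2.98498912  3.94419796 -7.        ]
0.4979059011689492 [[-0.24   0.952  0.189]
 [ 0.692  0.304 -0.655]
 [-0.681 -0.026 -0.732]]
```

```bash
python3 -m jog '[[-0.0123,-0.0005,-0.0132,0,0,0,0.035],[-0.0237,0.0043,0.0219,0,0,0,0.035],[-0.0237,0.0043,0.0219,0,0,0,0.035],[-0.0237,0.0043,0.0219,0,0,0,0.035]]' | egrep 'pos|force|wid'
python3 -m jog '[[-0.0237,0.0043,0.0219,0,0,0,0.035],[-0.0237,0.0043,0.0219,0,0,0,0.035],[-0.0237,0.0043,0.0219,0,0,0,0.035],[0,0,0,0,0,0,0.035]]' | egrep 'pos|force|wid'
python3 - <<'E'
from h import *
s,M=st();P=np.mean([(eyes.capture("top"),sense()['eef_pos'])[1] for _ in range(4)],0);print(P,s['joints'].round(2),M.round(3))
d=np.array([604,-25.7,74])-P;print(d,M.T@d)
E
```

```text
eef_pos: [535.6, 120.1, 76.0]
force: [0.8, 0.3, 0.7]
grip_width: 0.496
grip_force: 25.4
eef_pos: [577.8, 29.5, 76.1]
force: [-0.9, 0.8, 0.2]
grip_width: 0.494
grip_force: 25.6
[576.73799612  32.50741969  75.40308317] [ 0.14  0.68  1.6  -0.94  0.99  0.42] [[-0.236  0.953  0.188]
 [ 0.692  0.301 -0.656]
 [-0.682 -0.024 -0.731]]
[ 27.26200388 -58.20741969  -1.40308317] [-45.75886861   8.52896541  44.34717464]
```

```bash
python3 -m jog '[[-0.0152,0.0028,0.0148,0,0,0,0.035],[-0.0152,0.0028,0.0148,0,0,0,0.035],[-0.0152,0.0028,0.0148,0,0,0,0.035],[0,0,0,0,0,0,0.035],[0,0,0,0,0,0,0.035]]' | egrep 'pos|force|wid'
cat >> h.py <<'E'
def tcp(k=6): return np.mean([(eyes.capture("top"),sense()['eef_pos'])[1] for _ in range(k)],0)
E
python3 - <<'E'
from h import *
P=tcp();print(P,st()[0]['force'])
A=eyes.capture("scene");q=[int(x) for x in proj("scene",P)];print(q)
cv2.imwrite("pics/d1.png",cv2.resize(A[q[1]-37:q[1]+37,q[0]-45:q[0]+45],None,fx=8,fy=8,interpolation=cv2.INTER_CUBIC)[:,:,::-1])
print("die px rim",proj("scene",[602.4,-25,50]))
E
```

```text
eef_pos: [603.7, -24.5, 73.0]
force: [-1.0, -0.1, 0.3]
grip_width: 0.496
grip_force: 25.6
[603.78900643 -24.35881346  72.96474259] [0.12804985 0.25543741 0.64354373]
[355, 278]
die px rim (np.float64(354.37072881959887), np.float64(282.31854788451864))
```

View pics/d1.png

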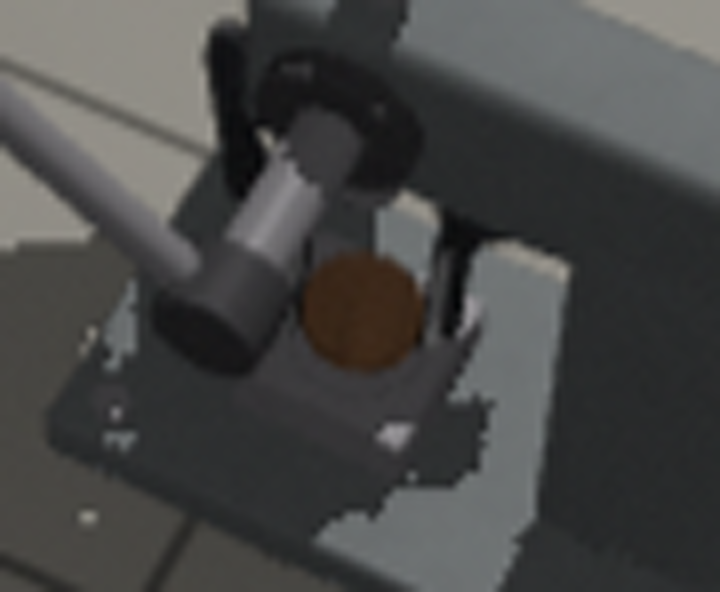

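The held disc shows at crop (362,312), i.e. pixel (355.3,280), above the die block. I'll compare it with the die rim in the same camera.

```bash
python3 - <<'E'
from h import *
a,b=disc("scene",(335,262,375,300),5);print(a,b)
for z in(64,66,68.8):print(z,onz("scene",*a,z),onz("scene",355.25,280,z))
# die rim refinement in initial picture: bright/dark ring
I=cv2.cvtColor(cv2.imread("pics/scene0.png"),cv2.COLOR_BGR2GRAY)[270:297,342:372]
print(I)
E
```

```text
[354.82351353 279.75769884] [ 13  11  15  15 170]
64 [602.94805236 -24.44003067  64.        ] [604.35161047 -24.59197553  64.        ]
66 [603.38760347 -25.51507131  66.        ] [604.78929186 -25.66681375  66.        ]
68.8 [604.00297501 -27.0201282   68.8       ] [605.4020458  -27.17158727  68.8       ]
[[129 121 107 101  92  77  65 113 126 122 110 105 104 105 107 107 106 107
  107 107 106 107 106 110 112 113 127 135 131 125]
 [126 109 103  95  83  65  94 125 130 131 128 126 115 106 106 107 108 107
  107 107 107 107 106 107 107 108 110 114 126 135]
 [ 96 105 100  89  73  71 121 129 131 131 130 131 128 127 123 113 108 107
  107 108 107 107 107 107 107 109 109 108 112 117]
 [ 62  74  91  80  59 114 128 130 131 130 131 129 130 132 131 128 123 113
  107 108 106 106 106 107 106 107 108 108 108 109]
 [ 52  53  65  68  87 124 128 130 130 130 131 130 131 133 132 132 130 129
  123 113 106 106 105 105 105 105 106 107 108 108]
 [ 51  48  47  59 114 127 129 130 132 130 113 112 102 102 110 120 130 132
  131 128 121 111 105 104 105 106 106 107 108 107]
 [ 48  47  44  44  92 128 131 123 114  89  
[... 1882 characters left out ...]
131 132 132 132 134 134
  134 134 134  86  48  81 104 105 105 105 105 106]
 [ 48  47  47  48  47  47  54  69  91 115 130 131 132 134 134 134 133 134
  135 133 106  56  44  99 104 105 104 104 105 105]
 [ 44  45  46  47  48  48  49  49  54  70  90 116 133 134 134 134 134 135
  135 133  69  46  81 102 104 105 105 105 104 104]
 [ 44  45  45  45  46  48  48  48  48  49  53  70  91 119 134 134 135 135
  134 105  52  44  99 103 105 105 105 104 105 104]
 [ 43  43  42  43  44  45  47  48  48  48  48  48  54  71  91 118 133 135
  120  67  46  92 103 104 104 105 104 105 104 104]
 [ 43  44  42  44  43  44  44  45  48  49  48  47  49  49  54  71  92 118
   85  48  44 101 103 103 104 105 103 105 105 106]]
```

```bash
python3 -m jog '[[0.0013,0.0003,0.0042,0,0,0,0.035],[0,0,0,0,0,0,0.035]]' | egrep 'pos|force: \['
for i in 1 2 3 4 5; do python3 -m jog '[[0.00068,0.00002,0.00073,0,0,0,0.035],[0,0,0,0,0,0,0.035]]' | egrep 'pos|force: \['; done
```

```text
eef_pos: [604.5, -27.4, 68.3]
force: [0.5, 0.4, -0.8]
eef_pos: [604.7, -27.2, 67.8]
force: [-0.7, -0.5, 0.1]
eef_pos: [604.7, -27.1, 66.8]
force: [0.6, 0.1, -0.9]
eef_pos: [604.7, -27.2, 65.8]
force: [0.1, 0.1, 0.3]
eef_pos: [604.7, -27.2, 64.8]
force: [-0.5, 0.6, -0.4]
eef_pos: [604.7, -27.2, 63.8]
force: [1.3, 0.1, -0.6]
```

```bash

for i in 1 2 3 4; do python3 -m jog '[[0.00068,0.00002,0.00073,0,0,0,0.035],[0,0,0,0,0,0,0.035]]' | egrep 'pos|force: \['; done
```

```text
eef_pos: [604.8, -27.2, 63.0]
force: [0.1, -0.5, 0.1]
eef_pos: [604.9, -27.2, 62.7]
force: [-2.9, 1.8, 4.6]
eef_pos: [605.1, -27.2, 62.5]
force: [-5.8, 2.0, 11.5]
eef_pos: [605.2, -27.3, 62.3]
force: [-7.7, 3.5, 15.6]
```

```bash
python3 -m jog '[[-0.0013,0,-0.0014,0,0,0,0.035],[0,0,0,0,0,0,0.035],[0,0,0,0,0,0,0.044],[0,0,0,0,0,0,0.047],[0,0,0,0,0,0,0.05]]' | egrep 'pos|force|wid'
python3 -m jog '[[0,0,0,0,0,0,0.055],[0,0,0,0,0,0,0.06],[0,0,0,0,0,0,0.065],[0,0,0,0,0,0,0.065]]' | egrep 'pos|force|wid'
python3 -m jog '[[0,0,-0.01,0,0,0,0.065],[0,0,-0.02,0,0,0,0.065],[0,0,-0.03,0,0,0,0.065],[0,0,-0.03,0,0,0,0.065],[0,0,-0.03,0,0,0,0.065]]' | egrep 'pos|force|wid'
python3 - <<'E'
from h import *
A=eyes.capture("scene");q=(355,280)
cv2.imwrite("pics/d2.png",cv2.resize(A[q[1]-37:q[1]+37,q[0]-45:q[0]+45],None,fx=8,fy=8,interpolation=cv2.INTER_CUBIC)[:,:,::-1])
a,b=disc("scene",(335,262,375,300),5);print(a,b)
for z in(50,53,56):print(z,onz("scene",*a,z))
E
```

```text
eef_pos: [604.7, -27.5, 62.0]
force: [-2.7, -0.8, 4.5]
grip_width: 0.586
grip_force: 2.2
eef_pos: [604.7, -27.1, 61.7]
force: [0.3, -0.1, -0.1]
grip_width: 0.762
grip_force: 0.0
eef_pos: [581.5, 52.7, 151.0]
force: [0.8, -0.4, 0.8]
grip_width: 0.76
grip_force: 0.0
[354.60633249 282.54877326] [ 13  14  15  14 170]
50 [603.31772456 -25.36454274  50.        ]
53 [603.970228   -26.96037535  53.        ]
56 [604.62273145 -28.55620795  56.        ]
```

View pics/d2.png

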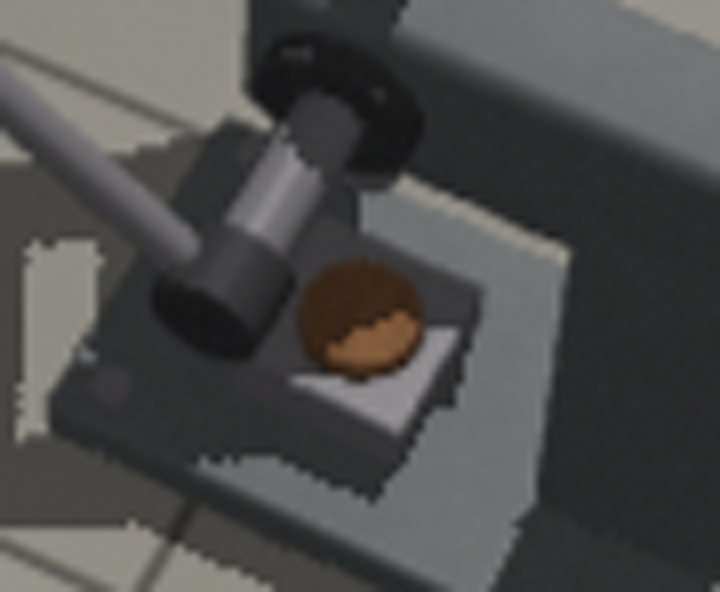

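The blank looks seated: its centre is at (355.1,283), the same pixel as the die rim, and only the top part is showing. Next is the lever. I'll retreat, go up and turn the tool to point down.

```bash
python3 -m jog '[[-0.0225,-0.016,-0.0311,0,0,0,0.065],[-0.0225,-0.016,-0.0311,0,0,0,0.065],[-0.0225,-0.016,-0.0311,0,0,0,0.065],[-0.0225,-0.016,-0.0311,0,0,0,0.065]]' | egrep 'pos|force:'
python3 -m jog '[[-0.0225,-0.016,-0.0311,0,0,0,0.065],[-0.0225,-0.016,-0.0311,0,0,0,0.065],[-0.0225,-0.016,-0.0311,0,0,0,0.065],[0,0,0,0,0,0,0.06]]' | egrep 'pos|force:'
python3 -m jog '[[0,0,0,0,0.125,0,0.06],[0,0,0,0,0.125,0,0.06],[0,0,0,0,0.125,0,0.06],[0,0,0,0,0.125,0,0.06],[0,0,0,0,0.125,0,0.06]]' | egrep 'pos|force:'
python3 -m jog '[[0,0,0,0,0.125,0,0.06],[0,0,0,0,0,0.106,0.06],[0,0,0,0,0,0.106,0.06],[0,0,0,0,0,0.106,0.06],[0,0,0,0,0,0,0.06]]' | egrep 'pos|force:'
python3 - <<'E'
from h import *
P=tcp(4);s,M=st();print(P,s['joints'].round(2),M.round(3))
d=np.array([470,-200,420])-P;print(d,M.T@d)
E
```

```text
eef_pos: [518.3, 50.3, 304.1]
force: [0.9, 0.2, 0.2]
grip_force: 0.0
eef_pos: [471.4, 50.4, 423.7]
force: [-0.7, 0.8, -0.4]
grip_force: 0.0
eef_pos: [472.3, 50.3, 418.1]
force: [0.4, 1.3, -0.7]
grip_force: 0.0
eef_pos: [472.2, 50.2, 417.6]
force: [0.1, -0.5, -0.4]
grip_force: 0.0
[472.05019102  50.51833237 418.2531515 ] [-0.13  0.16  1.25 -0.01  1.76 -0.13] [[ 0.007  1.    -0.026]
 [ 1.    -0.007 -0.007]
 [-0.008 -0.026 -1.   ]]
[  -2.05019102 -250.51833237    1.7468485 ] [-2.50532559e+02 -3.03685315e-01  1.84853807e-01]
```

```bash
python3 -m jog '[[-0.0417,0,0,0,0,0,0.06],[-0.0417,0,0,0,0,0,0.06],[-0.0417,0,0,0,0,0,0.06],[-0.0417,0,0,0,0,0,0.06],[-0.0417,0,0,0,0,0,0.06]]' | egrep 'pos|force:'
python3 -m jog '[[-0.0417,0,0,0,0,0,0.06],[0,0,0,0,0,0,0.06]]' | egrep 'pos|rot|force:'
python3 -m jog '[[0,0,0.02,0,0,0,0.06],[0,0,0.02,0,0,0,0.06],[0,0,0,0,0,0,0.06]]' | egrep 'pos|rot|force:'
python3 - <<'E'
from h import *
P=tcp(4);s,M=st();print(P,s['joints'].round(2),M.round(3))
A=eyes.capture("scene")[:,:,::-1];B=eyes.capture("top")[:,:,::-1];c=[]
for I,n in((A,"scene"),(B,"top")):
    q=[int(x) for x in proj(n,P)];q[0]=max(q[0],45)
    c.append(cv2.resize(I[q[1]-45:q[1]+45,q[0]-45:q[0]+45],None,fx=4.4,fy=4.4,interpolation=cv2.INTER_CUBIC));print(q)
cv2.imwrite("pics/l1.png",np.hstack(c))
E
```

```text
eef_pos: [469.8, -159.3, 420.6]
force: [0.7, 0.5, -0.2]
grip_force: 0.0
eef_pos: [469.3, -203.4, 419.6]
ee_rot: [-0.007, 0.711, 0.703, -0.012]
force: [-0.4, -0.1, 0.8]
grip_force: 0.0
eef_pos: [468.3, -198.9, 378.9]
ee_rot: [-0.008, 0.71, 0.704, -0.012]
force: [0.2, 0.3, -0.5]
grip_force: 0.0
[ 468.86891508 -199.30632704  381.73715439] [-0.62  0.23  1.24 -0.02  1.68 -0.62] [[ 0.008  1.    -0.023]
 [ 1.    -0.008 -0.009]
 [-0.009 -0.023 -1.   ]]
[274, 245]
[405, 265]
```

View pics/l1.png

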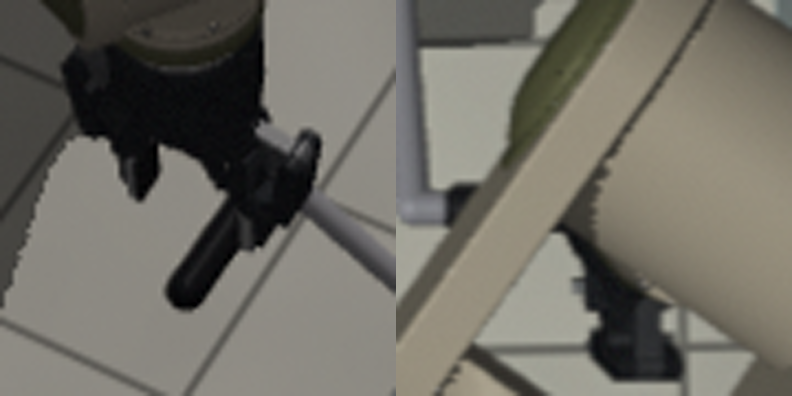

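Scene crop: the open fingers sit above and either side of the black handle, whose free end is near crop (185,295). I'll descend and grip it.

```bash
python3 -m jog '[[0,0,0.02,0,0,0,0.06],[0,0,0.01,0,0,0,0.06],[0,0,0,0,0,0,0.06]]' | egrep 'pos|force:'
python3 -m jog '[[0,0,0.01,0,0,0,0.06],[0,0,0.01,0,0,0,0.06],[0,0,0.01,0,0,0,0.06],[0,0,0,0,0,0,0.06]]' | egrep 'pos|force:'
python3 -m jog '[[0,0,0,0,0,0,0.04],[0,0,0,0,0,0,0.03],[0,0,0,0,0,0,0.024],[0,0,0,0,0,0,0.018],[0,0,0,0,0,0,0.015]]' 20 | egrep 'pos|force|wid'
python3 -m jog '[[0,0,0,0,0,0,0.015],[0,0,0,0,0,0,0.015]]' | egrep 'pos|force|wid'
```

```text
eef_pos: [467.8, -199.6, 350.2]
force: [-0.1, 1.0, 0.0]
grip_force: 0.0
eef_pos: [466.9, -199.8, 319.6]
force: [0.6, -0.1, 1.2]
grip_force: 0.0
eef_pos: [467.6, -200.1, 321.2]
force: [3.6, -0.4, -1.1]
grip_width: 0.245
grip_force: 22.7
eef_pos: [467.5, -200.1, 321.1]
force: [5.1, -0.5, -2.8]
grip_width: 0.246
grip_force: 22.6
```

```bash
python3 -m jog '[[0,0,0,0,0,0,0.01],[0,0,0,0,0,0,0.01]]' 50| egrep 'pos|force|wid'
python3 -m jog '[[0.0001,-0.0043,0.0071,0,0,0,0.01],[0.0001,-0.0043,0.0071,0,0,0,0.01],[0.0001,-0.0035,0.0076,0,0,0,0.01],[0.0001,-0.0035,0.0076,0,0,0,0.01]]' | egrep 'pos|force|wid'
python3 -m jog '[[0.0001,-0.0027,0.0079,0,0,0,0.01],[0.0001,-0.0027,0.0079,0,0,0,0.01],[0.0001,-0.0019,0.0082,0,0,0,0.01],[0.0001,-0.0019,0.0082,0,0,0,0.01]]' | egrep 'pos|rot|force|wid'
```

```text
eef_pos: [467.5, -200.1, 321.1]
force: [5.9, -1.6, -2.8]
grip_width: 0.239
grip_force: 48.9
eef_pos: [452.2, -199.8, 293.4]
force: [11.0, -0.3, 5.0]
grip_width: 0.239
grip_force: 50.1
eef_pos: [442.6, -199.8, 261.8]
ee_rot: [-0.003, 0.71, 0.704, -0.01]
force: [10.6, 2.2, 9.2]
grip_width: 0.239
grip_force: 52.3
```

```bash
python3 -m jog '[[0.0001,-0.0004,0.0083,0,0,0,0.01],[0.0001,-0.0004,0.0083,0,0,0,0.01],[0.0001,0.0005,0.0083,0,0,0,0.01],[0.0001,0.0005,0.0083,0,0,0,0.01]]' | egrep 'pos|rot|force|wid'
python3 -m jog '[[0.0001,0.0013,0.0083,0,0,0,0.01],[0.0001,0.0013,0.0083,0,0,0,0.01],[0.0001,0.0021,0.0082,0,0,0,0.01],[0.0001,0.0021,0.0082,0,0,0,0.01]]' | egrep 'pos|rot|force|wid'
```

```text
eef_pos: [439.2, -199.7, 228.0]
ee_rot: [-0.006, 0.71, 0.704, -0.013]
force: [-10.0, -0.4, 10.6]
grip_width: 0.238
grip_force: 55.5
eef_pos: [442.2, -199.7, 193.4]
ee_rot: [-0.01, 0.71, 0.704, -0.016]
force: [-27.5, -4.1, 6.5]
grip_width: 0.236
grip_force: 58.5
```

```bash
python3 -m jog '[[0.0001,0.0029,0.008,0,0,0,0.01],[0.0001,0.0029,0.008,0,0,0,0.01],[0.0001,0.0036,0.0077,0,0,0,0.01]]' | egrep 'pos|rot|force|wid'
```

```text
eef_pos: [448.8, -199.7, 168.0]
ee_rot: [-0.013, 0.71, 0.704, -0.018]
force: [-39.7, -10.8, 0.6]
grip_width: 0.243
grip_force: 60.5
```

```bash
python3 -m jog '[[0,-0.003,0.001,0,0,0,0.01],[0,0,0,0,0,0,0.01]]' | egrep 'pos|force: '
python3 -m jog '[[0,0.0024,0.006,0,0,0,0.01],[0,0,0,0,0,0,0.01]]' | egrep 'pos|force: '
python3 -m jog '[[0,0.0008,0.003,0,0,0,0.01],[0,0,0,0,0,0,0.01]]' | egrep 'pos|force: '
```

```text
eef_pos: [448.5, -199.7, 168.3]
force: [-20.2, -5.7, 4.5]
grip_force: 60.3
eef_pos: [450.8, -199.8, 162.0]
force: [-21.3, -5.9, 5.1]
grip_force: 60.9
eef_pos: [451.9, -199.8, 159.6]
force: [-21.0, -4.8, 7.0]
grip_force: 61.1
```

```bash
for i in 1 2 3; do python3 -m jog '[[0,-0.0002,0.0018,0,0,0,0.01],[0,0,0,0,0,0,0.01]]' | egrep 'pos|force: '; done
```

```text
eef_pos: [452.3, -199.8, 158.4]
force: [-19.8, -3.4, 8.7]
grip_force: 61.3
eef_pos: [452.9, -199.9, 157.1]
force: [-15.7, -2.0, 10.4]
grip_force: 61.5
eef_pos: [453.3, -199.9, 155.4]
force: [-8.3, -2.0, 10.7]
grip_force: 62.0
```

```bash
python3 - <<'E'
from h import *
A=eyes.capture("scene")[:,:,::-1]
cv2.imwrite("pics/l2.png",cv2.resize(A[205:325,250:410],None,fx=5,fy=5,interpolation=cv2.INTER_CUBIC))
O=np.array([604,-26,0]);y=np.radians(-.7)
def W(p):return O+[p[0]*np.cos(y)-p[1]*np.sin(y),p[0]*np.sin(y)+p[1]*np.cos(y),p[2]]
for a in(-15,-20,-25):
    r=np.radians(a);e=W([-160*np.cos(r),-109,235+160*np.sin(r)]);f=W([-160*np.cos(r),-211,235+160*np.sin(r)])
    print(a,[((np.array(proj("scene",q))-[250,205])*5).round() for q in(e,f)])
for z in(57,62,70):print(z,[((np.array(proj("scene",W([0,0,z])))-[250,205])*5).round()])
E
```

```text
-15 [array([176., 291.]), array([ 74., 442.])]
-20 [array([184., 307.]), array([ 83., 458.])]
-25 [array([194., 324.]), array([ 94., 474.])]
57 [array([524., 383.])]
62 [array([524., 378.])]
70 [array([525., 371.])]
```

View pics/l2.png

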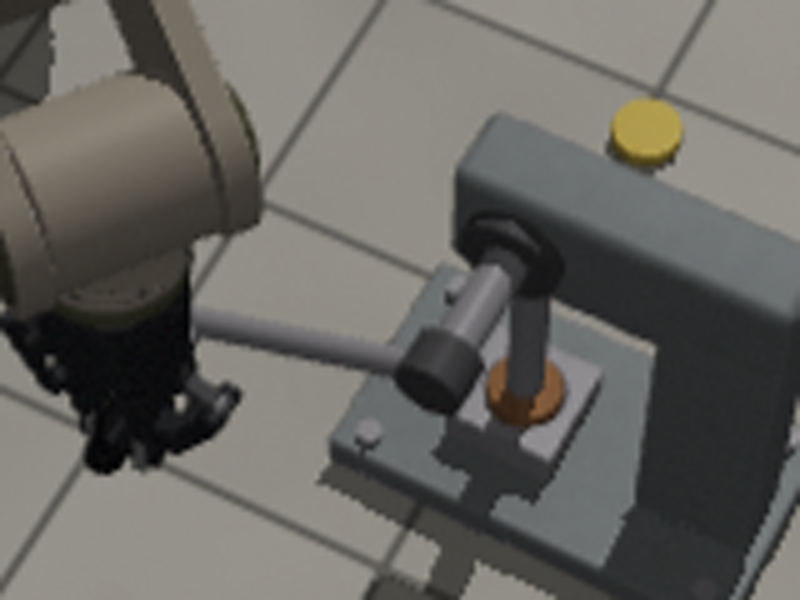

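The scene crop shows the ram down on the blank at crop (525,390), with the blank flat in the die. The lever arm passes (195,321), matching the prediction for about -25°. I'll push firmly to confirm the stop.

```bash
for i in 1 2 3 ; do python3 -m jog '[[0,0.0002,0.0015,0,0,0,0.01],[0,0,0,0,0,0,0.01]]' 80 | egrep 'pos|force: '; done
```

```text
eef_pos: [453.9, -199.9, 154.2]
force: [-6.8, 0.5, 9.6]
grip_force: 77.6
eef_pos: [454.3, -199.9, 153.4]
force: [-7.4, 0.8, 16.3]
grip_force: 78.1
eef_pos: [454.6, -200.0, 152.9]
force: [-11.2, 2.7, 25.8]
grip_force: 79.1
```

```bash
python3 -m jog '[[0,0.0002,0.0015,0,0,0,0.01],[0,0,0,0,0,0,0.01],[0,0,0,0,0,0,0.01],[0,0,0,0,0,0,0.01],[0,0,0,0,0,0,0.01]]' | egrep 'pos|force: '
python3 -m jog '[[0,0,0,0,0,0,0.01],[0,0,0,0,0,0,0.01],[0,0,0,0,0,0,0.01],[0,0,0,0,0,0,0.01],[0,0,0,0,0,0,0.01]]' | egrep 'pos|force: '
```

```text
eef_pos: [454.8, -200.0, 152.4]
force: [-14.8, 5.4, 35.7]
grip_force: 80.2
eef_pos: [454.8, -200.0, 152.4]
force: [-15.0, 4.5, 35.2]
grip_force: 80.2
```

```bash
python3 -m jog '[[0,-0.001,-0.0015,0,0,0,0.01],[0,-0.001,-0.0015,0,0,0,0.01],[0,-0.0005,-0.001,0,0,0,0.01]]' 60 | egrep 'time|pos|force: '
python3 -m jog '[[0,-0.0024,-0.0051,0,0,0,0.01],[0,-0.0022,-0.0052,0,0,0,0.01],[0,-0.002,-0.0053,0,0,0,0.01],[0,-0.0018,-0.0053,0,0,0,0.01],[0,-0.0017,-0.0054,0,0,0,0.01]]' | egrep 'time|pos|force: '
```

```text
time_s: 25.15
eef_pos: [453.5, -199.9, 154.9]
force: [1.4, 1.9, 12.9]
grip_force: 77.9
time_s: 25.65
eef_pos: [443.8, -199.7, 180.6]
force: [8.4, -1.5, 3.3]
grip_force: 79.6
```

```bash
python3 -m jog '[[0,-0.0012,-0.0054,0,0,0,0.01],[0,-0.0011,-0.0055,0,0,0,0.01],[0,-0.0009,-0.0055,0,0,0,0.01],[0,-0.0007,-0.0055,0,0,0,0.01],[0,-0.0005,-0.0055,0,0,0,0.01]]' | egrep 'pos|force: '
python3 -m jog '[[0,-0.0003,-0.0056,0,0,0,0.01],[0,-0.0001,-0.0056,0,0,0,0.01],[0,0.0001,-0.0056,0,0,0,0.01],[0,0.0003,-0.0056,0,0,0,0.01],[0,0.0005,-0.0056,0,0,0,0.01]]' | egrep 'pos|force: '
```

```text
eef_pos: [439.4, -199.4, 207.3]
force: [-4.0, -5.0, 6.3]
grip_force: 81.1
eef_pos: [439.5, -199.4, 234.8]
force: [-7.4, -6.7, 5.0]
grip_force: 77.7
```

```bash
python3 -m jog '[[0,0.0003,-0.0055,0,0,0,0.01],[0,0.0006,-0.0055,0,0,0,0.01],[0,0.0008,-0.0055,0,0,0,0.01],[0,0.001,-0.0054,0,0,0,0.01],[0,0.0012,-0.0054,0,0,0,0.01]]' | egrep 'pos|force: '
python3 -m jog '[[0,0.0014,-0.0053,0,0,0,0.01],[0,0.0016,-0.0053,0,0,0,0.01],[0,0.0018,-0.0052,0,0,0,0.01],[0,0.002,-0.0052,0,0,0,0.01]]' | egrep 'pos|force: '
```

```text
eef_pos: [443.8, -199.5, 261.9]
force: [-5.1, -10.3, -0.2]
grip_force: 74.5
eef_pos: [450.1, -199.6, 282.6]
force: [-12.1, -10.8, 1.2]
grip_force: 72.3
```

```bash
python3 -m jog '[[0,0.0015,-0.0051,0,0,0,0.01],[0,0.0018,-0.0051,0,0,0,0.01],[0,0.0022,-0.005,0,0,0,0.01],[0,0.0024,-0.0049,0,0,0,0.01]]' | egrep 'pos|force: '
for i in 1 2 3; do python3 -m jog '[[0,0.0013,-0.0024,0,0,0,0.01],[0,0.0013,-0.0024,0,0,0,0.01]]' | egrep 'pos|force: '; done
```

```text
eef_pos: [458.8, -199.8, 302.4]
force: [-13.3, -10.9, 7.6]
grip_force: 70.1
eef_pos: [461.4, -199.9, 307.3]
force: [-11.4, -10.9, 2.0]
grip_force: 69.3
eef_pos: [464.2, -199.9, 312.2]
force: [-10.9, -10.7, 4.4]
grip_force: 68.6
eef_pos: [466.7, -199.9, 316.3]
force: [-9.1, -11.6, -2.7]
grip_force: 68.0
```

```bash
for i in 1 2 3; do python3 -m jog '[[0,0.0008,-0.0015,0,0,0,0.01],[0,0,0,0,0,0,0.01]]' | egrep 'pos|force: '; done
```

```text
eef_pos: [468.0, -200.0, 318.5]
force: [-10.8, -11.3, 5.3]
grip_force: 67.9
eef_pos: [468.2, -200.0, 318.8]
force: [-13.2, -12.9, -1.3]
grip_force: 67.2
eef_pos: [468.4, -199.9, 319.1]
force: [-15.6, -13.1, -7.5]
grip_force: 66.6
```

```bash
python3 -m jog '[[0,-0.0005,-0.0012,0,0,0,0.01],[0,-0.001,0,0,0,0,0.01],[0,0,0,0,0,0,0.01]]' | egrep 'pos|force: '
python3 -m jog '[[0,0,0,0,0,0,0.022],[0,0,0,0,0,0,0.026],[0,0,0,0,0,0,0.035],[0,0,0,0,0,0,0.05],[0,0,0,0,0,0,0.06]]' 20| egrep 'pos|force|wid'
python3 -m jog '[[0,0,0,0,0,0,0.06],[0,0,0,0,0,0,0.06]]' | egrep 'time|pos|force|wid'
```

```text
eef_pos: [468.3, -199.9, 319.2]
force: [-3.0, -15.3, -17.0]
grip_force: 65.5
eef_pos: [470.2, -197.9, 322.5]
force: [0.5, -0.6, -0.5]
grip_width: 0.698
grip_force: 0.0
time_s: 30.15
eef_pos: [470.2, -198.1, 322.4]
force: [0.7, 0.2, -0.7]
grip_width: 0.705
grip_force: 0.0
```

Free of the handle. I'll retreat up, then check the lever and blank.

```bash
python3 -m jog '[[0,0,-0.015,0,0,0,0.06],[0,0,-0.025,0,0,0,0.06],[0,0,-0.03,0,0,0,0.06],[0,0,-0.03,0,0,0,0.06],[0,0,0,0,0,0,0.06]]' | egrep 'pos|force:'
python3 -m jog '[[0.04,-0.03,0,0,0,0,0.06],[0.04,-0.03,0,0,0,0,0.06],[0.04,-0.03,0,0,0,0,0.06],[0.04,-0.03,0,0,0,0,0.06],[0.04,-0.03,0,0,0,0,0.06]]' | egrep 'pos|force:'
python3 -m jog '[[0,0,0,0,0,0,0.06],[0,0,0,0,0,0,0.06]]' | egrep 'pos|force:'
python3 - <<'E'
from h import *
A=eyes.capture("scene")[:,:,::-1];S=cv2.imread("pics/scene0.png")
sl=np.s_[205:325,250:410]
f=lambda I:cv2.resize(I[sl],None,fx=2.5,fy=2.5,interpolation=cv2.INTER_CUBIC)
cv2.imwrite("pics/e.png",np.hstack([f(S),f(A)]))
a,b=disc("scene",(335,262,375,300),3);print(a,b)
E
```

```text
eef_pos: [473.0, -197.6, 426.0]
force: [0.4, -0.0, 1.0]
grip_force: 0.0
eef_pos: [322.7, 5.2, 423.7]
force: [0.7, 1.6, 0.6]
grip_force: 0.0
eef_pos: [324.0, 4.3, 424.3]
force: [-0.1, -0.8, -0.6]
grip_force: 0.0
[354.59188031 282.64000441] [ 13  14  15  14 168]
```

View pics/e.png

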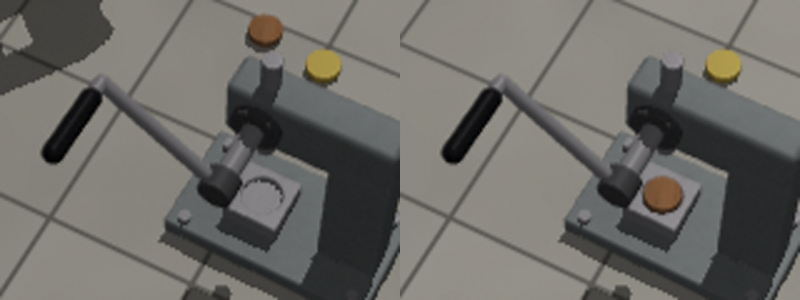

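In the after picture (right half) the lever is in the same place as at the start, with the handle near (470,125). The blank lies in the die at (662,194).

```bash
python3 -c "
from rig import finish_job
print(finish_job())"
```

```text
the job is handed in; nothing more can be done
None
```

The job is handed in: the round blank lies flat in the die, the lever was pulled to its stop, held about a second and eased back home over about 4 s, and the other items weren't touched.

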